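Slide the cordless lamp home into its charging dock

ROBOT

A 6-joint arm with a two-finger parallel gripper is mounted at the origin on the work surface. World frame = base frame: x ahead of the robot, y to its left, z up, the work surface at z = 0. Lengths are in m, angles in rad, forces in N, time in s.
With the tool pointing down it reaches from about 0.325 to 1 m from the base axis. Payload 5.1 kg.
Tool frame: the origin (TCP) lies between the finger pads, 19 mm behind the fingertips; this is the grasp point; z points along the fingers, y is the line along which they close (so a half turn about z gives the same grasp; the last joint's range is limited). The gripper opens to 85 mm and grips with 20 to 120 N. Pads are 22 mm wide; open, the fingers measure 114 mm over their backs; the gripper's body (76 mm by 85 mm) begins 54 mm behind the grasp point. The pads swing forward as they close: fully open they stand 13 mm farther back than shut.
Start: joints at [1.216, 0.124, 1.65, -0, 1.367, -0.083], TCP at [0.175, 0.626, 0.25] pointing down, gripper open.
Joint ranges: [-2.61, 2.61], [-1.02, 2.33], [0.03, 2.71], [-1.35, 4.49], [0.32, 2.68], [-2.91, 2.91]. Speed limits (rad/s): [2.57, 2.57, 3.14, 3.14, 3.14, 3.14].

INTERFACE

Orientations are given as a unit quaternion [w, x, y, z].
In Python, from station import robot gives the robot as it stands.
- The arm moves only by the shell command python3 -m creep 'ROWS' [FORCE]. ROWS is a JSON object whose one key "deltas" holds a list that holds one entry, the list of rows, each a list of 5 numbers: the opening, from 0 (shut) to 1 (fully open), then the shift along the world's x, y, z in mm, then the turn about the world's z in rad. In form: {"deltas": [[[fingers, dx, dy, dz, turn], ...]]}. A call has 1 to 10 rows; each row is the pose to reach, as a shift and turn from the pose commanded when the call began; what a row does not reach only later rows make up. A row lasts 1/12 s, in which the tool goes at most 41.7 mm and 7.16 degrees, less where a joint would pass 70% of its speed; a pose out of reach is approached as far as the arm can. A call with a gripper value outside its range is refused whole. The fingers move at their own pace and stop on an object; FORCE is the grip in N (left out, the last holds). Time passes only in rows, so rows that repeat a pose let the fingers close. It gives the time, the measured TCP pose, the force, the opening and the grip force at its end, in the units of the state.
- robot.observe(): the state, without advancing time (a new reading comes with each control period).
- robot.read_camera(name): name is "side" or "top"; returns the picture (480x640x3 uint8, red, green, blue); there is no depth.
- robot.camera_info(name): a dict with "fx", "fy", "cx", "cy" (pixels), "distortion" ([k1, k2, p1, p2, k3] as OpenCV has them; the pictures are not rectified), "world_from_camera" (4x4, takes a point from camera to world coordinates). Camera axes: x right, y down, z forward; pixel columns grow to the right and rows downward; lengths in m; the calibration is good to about 2 mm. A picture is of the moment at which its call begins. camera_info takes no time and is no camera call.
- robot.hand_in(): hands the job in; it is judged then, once.
The state is a dict: "clock": time; "joint_pos": joint angles; "dq": joint speeds; "joint_torque": joint torques, N m; "tcp_pos": TCP position; "ee_rot": TCP orientation; "force": force on the tool from outside, world axes, zero at the start; "moment": the same for the moment, N m; "opening": finger opening in m; "grip_force": force on a finger pad.
Only numpy, scipy, OpenCV 4.12 (cv2) and the standard library are available. Lean on these libraries where they do the work, as an engineer would, in place of code of your own. Each camera call takes 0.05 s, during which the arm holds its last target. There are 200 camera calls.

TASK

Push the slim blue cordless lamp along the dresser top, low on its blue base so that it slides upright without tipping and is never lifted, into its wooden charging dock until it stands fully home against the dock's back wall. Then press the dock's green button fully down to start the charging, and let it come up again. Leave the lotion bottle, the alarm clock and the tumbler where they stand.

Things in the scene. Friction and masses are not known exactly. Their poses are not given: they have to be found in the camera images.
- lamp: Slim round lamp, 258 mm tall, about 0.6 kg, tips if pushed high. Blue base 66 mm in diameter up to 75 mm, brass band to 87 mm, grey-blue glass (66 mm) to 142, thin neck to 160, cream shade 74 mm wide to 250. Push the blue base, best within 30 mm of the surface. Starts 120-160 mm in front of the bay centre (dock's -x). Origin: centre of its underside, z up.
- dock: Brown wooden charging dock, fixed. Origin: on the surface at the bay centre (black disc, no step), where the lamp's centre is when home. x points from the open mouth to the back wall, y left. Walls 22 mm high, 8 thick: back wall's inner face at x=+33 mm; side walls' inner faces at y=+-39 from x=-12 to the back. The button's console (22 mm high) spans y=-74 to -152, x=-44 to +32.
- dock_mouth (a point): Middle of the dock's mouth, on the surface, 45 mm in front (-x) of the bay centre. Here the flared 22 mm high mouth walls are 132 mm apart; they narrow to 78 mm apart at 12 mm before the bay centre.
- power_button_top (a point): Centre of the top face of the round green push button (32 mm in diameter, in a brass collar) on the dock's console, at x = -30 mm, y = -120 mm in the dock's frame; pressed straight down.
- power_button (a joint): Travel of the green button in m: 0 up, 0.006 fully down; spring-loaded, about 5 N to press fully down, comes up by itself.
- lotion: Bystander: amber lotion bottle with black cap, 52 mm in diameter, 150 mm high; origin at the centre of its underside.
- clock: Bystander: grey alarm clock with a white dial, 45 x 80 x 80 mm (x, y, z), dial on -x; origin at the centre of its underside.
- tumbler: Bystander: green glass tumbler, 68 mm in diameter at the rim, 90 mm high; origin at the centre of its underside.

How it is judged:
By the outcome, as a careful person would: the job done as asked, in the order asked, and still so for the second after the job is handed in, with the robot touching nothing.
It also fails if it takes over 64 s, if anything falls off the work surface, if the arm or the gripper's body presses on something with over 40 N, if the wrist force passes 120 N, or if a joint passes its speed limit or range.

## Working session

There is one attempt and no reset: what is moved stays moved. The work goes in short steps, Python scripts to look and compute and a shell command to move; the robot and the scene stay as the last step left them, time stands still between calls to the robot, and variables do not carry over. Pictures are saved under pics/ and viewed, at most 13 in all, crops included, and the job is handed in when it is done.

```bash
mkdir -p pics
python3 - <<'E'
from station import robot
import cv2
for n in("side","top"):
    im=robot.read_camera(n); cv2.imwrite(f"pics/{n}0.png",im[:,:,::-1])
    i=robot.camera_info(n); print(n,i)
s=robot.observe();print(s["clock"],s["tcp_pos"],s["ee_rot"],s["opening"])
E
```

```text
side {'fx': 461.63247578998585, 'fy': 461.63247578998585, 'cx': 319.240150523236, 'cy': 235.10887650441222, 'distortion': array([-0.07387043,  0.        ,  0.        ,  0.        ,  0.        ]), 'world_from_camera': array([[ 0.99139981, -0.04092713,  0.12430362,  0.54388642],
       [-0.12840179, -0.48773227,  0.86349882, -0.6522378 ],
       [ 0.02528636, -0.87203338, -0.48879279,  0.45470435],
       [ 0.        ,  0.        ,  0.        ,  1.        ]])}
top {'fx': 499.7794758943306, 'fy': 499.7794758943306, 'cx': 323.4973215695595, 'cy': 245.92139385206627, 'distortion': array([0.03700014, 0.        , 0.        , 0.        , 0.        ]), 'world_from_camera': array([[-1.67522825e-04, -9.90695409e-01,  1.36097681e-01,
         5.07709259e-01],
       [-9.99208050e-01,  5.58116147e-03,  3.93970041e-02,
         2.48822735e-02],
       [-3.97900142e-02, -1.35983298e-01, -9.89911762e-01,
         1.00120034e+00],
       [ 0.00000000e+00,  0.00000000e+00,  0.00000000e+00,
         1.00000000e+00]])}
0.1 [0.17433419 0.62566379 0.24888967] [-1.95090148e-04  1.35459837e-01  9.90782409e-01 -9.01719384e-04] 0.08536166093008023
```

View pics/side0.png

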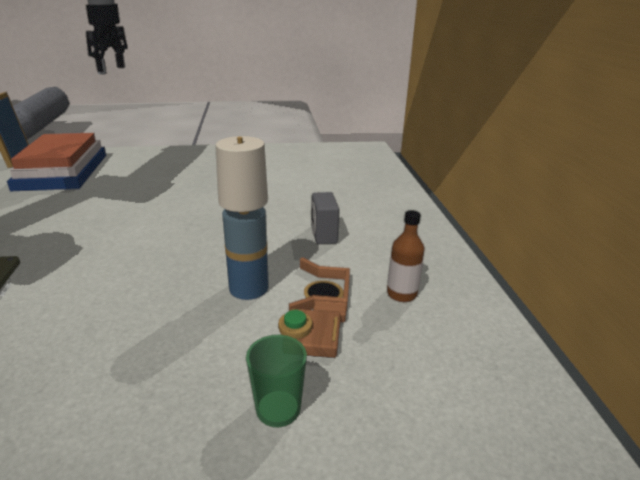

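View pics/top0.png

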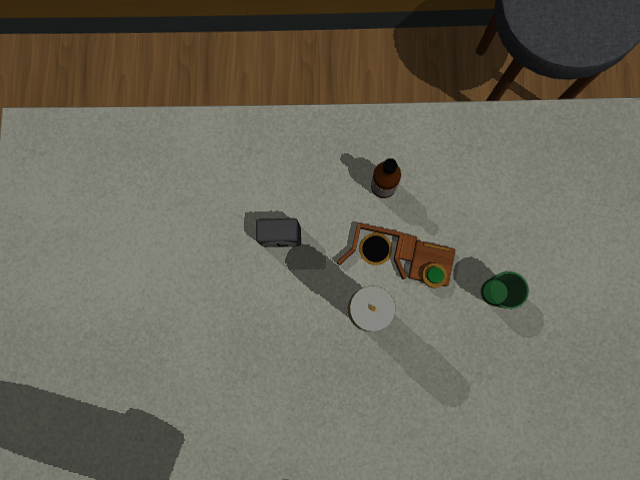

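The side view shows the lamp at about (246,215), the black disc at (323,290), the green button at (295,319) and the tumbler at (277,380). In the top view the disc is at (375,249), the button at (435,275) and the lamp shade at (373,309). The clock is at (278,232), the lotion at (386,180) and the tumbler at (505,290).

```bash
cat > h.py <<'E'
from station import robot
import cv2, numpy as np
def cam(n):
    i=robot.camera_info(n); K=np.array([[i["fx"],0,i["cx"]],[0,i["fy"],i["cy"]],[0,0,1]]); return K,np.array(i["distortion"]),np.array(i["world_from_camera"])
def ray(n,p):
    K,d,T=cam(n); u=cv2.undistortPoints(np.array([[p]],float),K,d)[0,0]
    return T[:3,3],T[:3,:3]@np.array([u[0],u[1],1])
def plane(n,p,z):
    o,r=ray(n,p); return o+r*(z-o[2])/r[2]
def tri(p,q):
    a,r=ray("side",p);b,s=ray("top",q); t=np.linalg.lstsq(np.c_[r,-s],b-a,rcond=None)[0]
    A=a+r*t[0];B=b+s*t[1]; return (A+B)/2,np.linalg.norm(A-B)
def blob(im,lo,hi,box):
    x0,y0,x1,y1=box; m=np.zeros(im.shape[:2],np.uint8)
    m[y0:y1,x0:x1]=cv2.inRange(cv2.cvtColor(im,cv2.COLOR_RGB2HSV),lo,hi)[y0:y1,x0:x1]
    c=max(cv2.findContours(m,cv2.RETR_EXTERNAL,cv2.CHAIN_APPROX_NONE)[0],key=cv2.contourArea)
    return c[:,0,:]
def cen(c): return np.array(cv2.minEnclosingCircle(c)[0]) 
def ell(c): return np.array(cv2.fitEllipse(cv2.convexHull(c))[0])
E
python3 - <<'E'
from h import *
np.set_printoptions(precision=4,suppress=True)
S=robot.read_camera("side");T=robot.read_camera("top")
G=((55,120,60),(75,255,255))
ds=ell(blob(S,(0,0,0),(179,255,40),(300,278,345,302)));dt=ell(blob(T,(0,0,0),(179,255,40),(360,233,392,266)))
print("disc",ds,dt,plane("side",ds,0),plane("top",dt,0),tri(ds,dt))
bs=ell(blob(S,*G,(280,308,310,330)));bt=ell(blob(T,*G,(422,262,448,290)))
print("btn",bs,bt,tri(bs,bt),plane("side",bs,.028),plane("top",bt,.028))
sh=blob(T,(0,0,110),(179,70,255),(345,280,400,336));e=cv2.fitEllipse(cv2.convexHull(sh));print("shade",e,plane("top",e[0],.25))
c=blob(S,(95,90,20),(120,255,255),(215,250,280,305))
print("base bbox",cv2.boundingRect(c)); 
for y in (265,275,285):
    xs=c[c[:,1]==y][:,0];print(y,xs.min(),xs.max())
yb=c[:,1].max();print("bottom",c[c[:,1]==yb].mean(0),plane("side",c[c[:,1]==yb].mean(0),0))
for nm,p in(("backwall L",(356,223)),("backwall R",(416,236)),("console FR",(449,285)),("console BR",(455,247)),("consoleBL",(417,240)),("mouthL tip",(339,263)),("mouthR tip",(405,277))): print(nm,plane("top",p,.022))
cv2.imwrite("pics/crop.png",cv2.resize(T[205:325,240:540],None,fx=2.6,fy=2.6,interpolation=cv2.INTER_CUBIC)[:,:,::-1])
E
```

```text
disc [323.0092 290.4231] [375.332  248.4706] [ 0.6416 -0.036   0.    ] [ 0.6396 -0.0397  0.    ] (array([ 0.6402, -0.0396,  0.0026]), np.float64(0.001790652841314441))
btn [294.5478 318.789 ] [435.3502 274.5981] (array([ 0.5842, -0.1506,  0.0384]), np.float64(0.0011754504630805372)) [ 0.5858 -0.138   0.028 ] [ 0.5844 -0.1525  0.028 ]
shade ((378.1870422363281, 301.93963623046875), (58.692588806152344, 63.92580032348633), 172.93505859375) [ 0.5264 -0.0266  0.25  ]
base bbox (228, 257, 39, 42)
265 228 265
275 229 266
285 230 265
bottom [246.3333 298.    ] [ 0.5154 -0.0451  0.    ]
backwall L [ 0.6879 -0.0008  0.022 ]
backwall R [ 0.661  -0.1183  0.022 ]
console FR [ 0.5647 -0.1791  0.022 ]
console BR [ 0.6388 -0.1932  0.022 ]
consoleBL [ 0.653 -0.12   0.022]
mouthL tip [0.6082 0.0333 0.022 ]
mouthR tip [ 0.5803 -0.095   0.022 ]
```

View pics/crop.png

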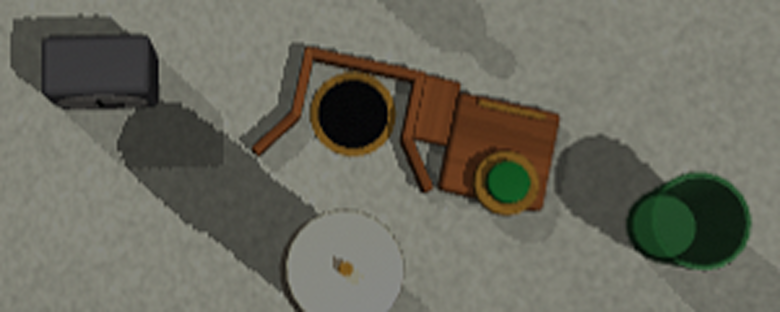

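Dock: bay centre is about (0.640,-0.0395), with yaw about -12.5°. The button direction, back wall and mouth tips all agree on this, and the mouth tips are 131 mm apart as they should be. The lamp is about (0.518,-0.014), 124 mm in front of the bay and nearly on its centreline.

I'll push with the back of an open finger, tool y along the dock's x axis. That face leads the gripper body by about 14 mm, so the body stays clear of the shade.

```bash
python3 -m creep '{"deltas": [[[1,12,-31,0,-0.08],[1,24,-62,0,-0.16],[1,36,-93,0,-0.25],[1,48,-124,0,-0.33],[1,60,-155,0,-0.41],[1,72,-186,0,-0.5],[1,84,-217,0,-0.58],[1,92,-248,0,-0.66],[1,100,-279,0,-0.74],[1,110,-310,0,-0.8]]]}'
python3 -m creep '{"deltas": [[[1,12,-31,0,-0.08],[1,24,-62,0,-0.16],[1,36,-93,0,-0.25],[1,48,-124,0,-0.33],[1,60,-155,0,-0.41],[1,72,-186,0,-0.5],[1,84,-217,0,-0.58],[1,100,-248,0,-0.66],[1,113,-279,0,-0.717],[1,122,-305,0,-0.717]]]}'
python3 -m creep '{"deltas": [[[1,0,0,-40,0],[1,0,0,-80,0],[1,0,0,-120,0],[1,0,0,-160,0],[1,0,0,-190,0],[1,0,0,-200,0],[1,0,0,-200,0],[1,0,0,-200,0]]]}'
python3 - <<'E'
from h import *
S=robot.read_camera("side");T=robot.read_camera("top")
cv2.imwrite("pics/s1.png",cv2.resize(S[110:310,60:370],None,fx=2.5,fy=2.5)[:,:,::-1]);cv2.imwrite("pics/t1.png",T[:,:,::-1])
s=robot.observe();print(s["clock"],s["tcp_pos"],s["ee_rot"],s["joint_pos"],s["force"])
print(plane("top",(372.7,308.5),.25))
E
```

```text
clock: 1.03
tcp_pos: [0.2844, 0.3146, 0.2498]
ee_rot: [-0.0, 0.512, 0.859, -0.0]
force: [0.5, 1.2, 0.2]
opening: 0.0856
grip_force: 0.0
clock: 1.87
tcp_pos: [0.407, 0.009, 0.2501]
ee_rot: [0.0, 0.781, 0.625, 0.0]
force: [0.4, -0.4, 0.9]
opening: 0.0857
grip_force: 0.0
clock: 2.53
tcp_pos: [0.4071, 0.0111, 0.0509]
ee_rot: [0.0, 0.78, 0.626, 0.0]
force: [0.1, -0.0, -0.4]
opening: 0.0853
grip_force: 0.0
2.6333 [0.40868148 0.01095634 0.05257853] [0.00164537 0.77979853 0.62602616 0.00166908] [-1.04690944e-01 -2.16272577e-01  2.33522933e+00  1.59560073e-05
  1.01794846e+00  1.13199090e-01] [-0.70853043 -0.65824421 -0.10204436]
[ 0.51673845 -0.01835668  0.25      ]
```

View pics/s1.png

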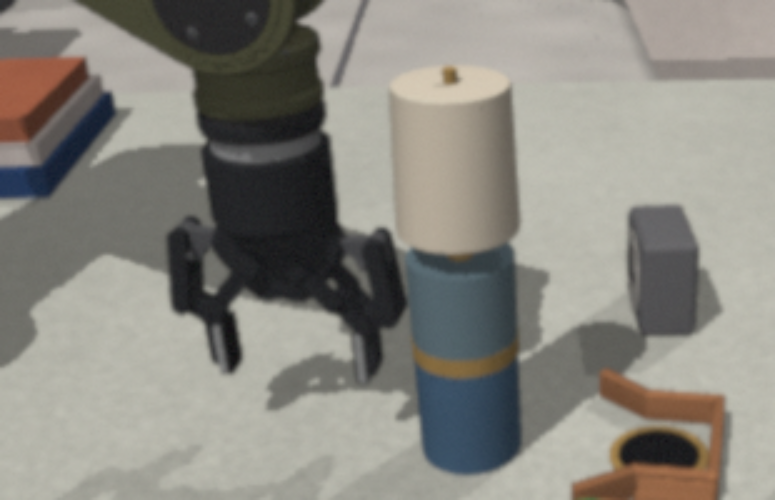

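View pics/t1.png

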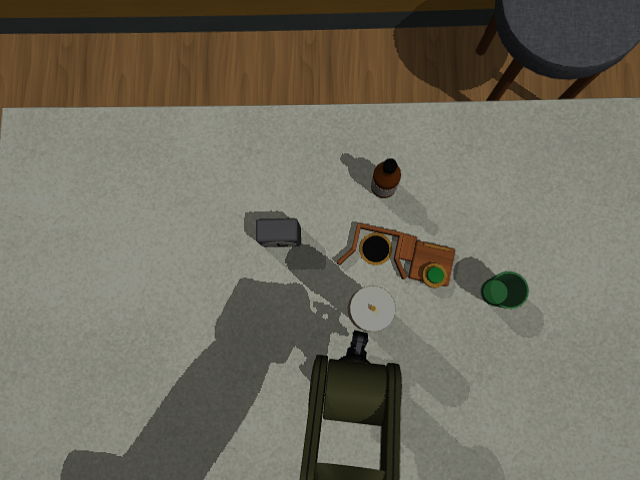

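The side view shows the open gripper beside the lamp, with fingertips at crop (228,368) and (368,378). The finger knuckles bulge farther out than the tips, reaching crop (405,290). I need the height at which the knuckle would touch the lamp, so I'll measure it before pushing.

Run:
```python
from h import *
np.set_printoptions(precision=4,suppress=True)
t=robot.observe()["tcp_pos"];u=np.array([.976,-.216,0]);n=np.array([.216,.976,0])
for nm,p in (("tip bottom",(368,380)),("tip outer",(382,360)),("tip top outer",(380,330)),("knuckle bottom",(392,326)),("knuckle low outer",(405,300)),("knuckle outer",(405,285)),("knuckle top",(385,230)),("L tip bottom",(228,370)),("L knuckle out",(170,300)),("body bottom",(270,290)),("body right",(338,225)),("shade left mid",(393,180)),("base left",(421,440)),):
    o,r=ray("side",(60+p[0]/2.5,110+p[1]/2.5))
    for off in (-.011,0):
        P=o+r*(((t+n*off-o)@n)/(r@n)); print(nm,off,"lead mm",1e3*((P-t)@u),"z",1e3*P[2],"rel",1e3*(P[2]-t[2]))
```

```text
tip bottom -0.011 lead mm 49.982216325770345 z 50.27936653296117 rel -2.2991606229205432
tip bottom 0 lead mm 45.9043425741168 z 42.95702667483481 rel -9.621500481046901
tip outer -0.011 lead mm 60.717719069894656 z 66.29554110958719 rel 13.717013953705475
tip outer 0 lead mm 56.83421758279426 z 59.2631830246611 rel 6.6846558687793936
tip top outer -0.011 lead mm 61.431464562651655 z 88.45210156646138 rel 35.87357441057967
tip top outer 0 lead mm 57.56088583576546 z 81.82090036569417 rel 29.24237320981246
knuckle bottom -0.011 lead mm 69.46189140573156 z 91.96640539334278 rel 39.38787823746107
knuckle bottom 0 lead mm 65.73670803554371 z 85.39883262334786 rel 32.82030546746614
knuckle low outer -0.011 lead mm 79.32392048574754 z 111.22066694278998 rel 58.642139786908274
knuckle low outer 0 lead mm 75.77729465227326 z 105.00170331657394 rel 52.42317616069222
knuckle outer -0.011 lead mm 80.15437735430265 z 121.74242889705023 rel 69.16390174116852
knuckle outer 0 lead mm 76.62278740559337 z 115.71396763918001 rel 63.135440483298304
knuckle top -0.011 lead mm 70.7551103612972 z 158.2592
[... 458 characters left out ...]
1835625653
body bottom -0.011 lead mm -7.104930250223295 z 111.99919505013139 rel 59.42066789424968
body bottom 0 lead mm -12.216398629099082 z 105.79432710949705 rel 53.21579995361533
body right -0.011 lead mm 41.916491493940754 z 159.71791422130772 rel 107.139387065426
body right 0 lead mm 37.692583295816206 z 154.37702030480145 rel 101.79849314891973
shade left mid -0.011 lead mm 78.33752020519178 z 190.93651997257498 rel 138.35799281669327
shade left mid 0 lead mm 74.77303504450597 z 186.160856324338 rel 133.58232916845628
base left -0.011 lead mm 81.65098102425861 z 5.87925877499168 rel -46.69926838089003
base left 0 lead mm 78.14648791967498 z -2.246969796781184 rel -54.825496952662895
```

The fingertips are about 6 mm below the TCP. The knuckle leads the tips by about 20 mm, at 50–65 mm above the TCP. So I'll go as low as possible, nudge slowly, and check whether the lamp slides or rocks. A small rock falls back upright.

```bash
python3 -m creep '{"deltas": [[[1,-5,1,-10,0],[1,-5,1,-20,0],[1,-5,1,-30,0],[1,-5,1,-36,0],[1,-5,1,-40,0],[1,-3,0.5,-40,0],[1,-1,0,-40,0],[1,1,0,-40,0],[1,3,-0.5,-40,0],[1,5,-1,-40,0]]]}'
python3 -m creep '{"deltas": [[[1,1,-0.2,0,0],[1,2,-0.4,0,0],[1,3,-0.6,0,0],[1,4,-0.9,0,0],[1,5,-1.1,0,0],[1,6,-1.3,0,0],[1,7,-1.5,0,0],[1,8,-1.7,0,0],[1,9,-2,0,0],[1,10,-2.2,0,0]]]}'
python3 - <<'E'
from h import *
S=robot.read_camera("side")
cv2.imwrite("pics/s2.png",cv2.resize(S[120:320,60:370],None,fx=2.5,fy=2.5)[:,:,::-1])
E
```

```text
clock: 3.47
tcp_pos: [0.4122, 0.01, 0.0105]
ee_rot: [0.0, 0.78, 0.626, 0.0]
force: [0.3, -0.2, 0.3]
opening: 0.0856
grip_force: 0.0
clock: 4.3
tcp_pos: [0.4201, 0.0081, 0.0094]
ee_rot: [-0.001, 0.78, 0.626, -0.001]
force: [-5.3, 0.6, 2.1]
opening: 0.0854
grip_force: 0.4
```

View pics/s2.png

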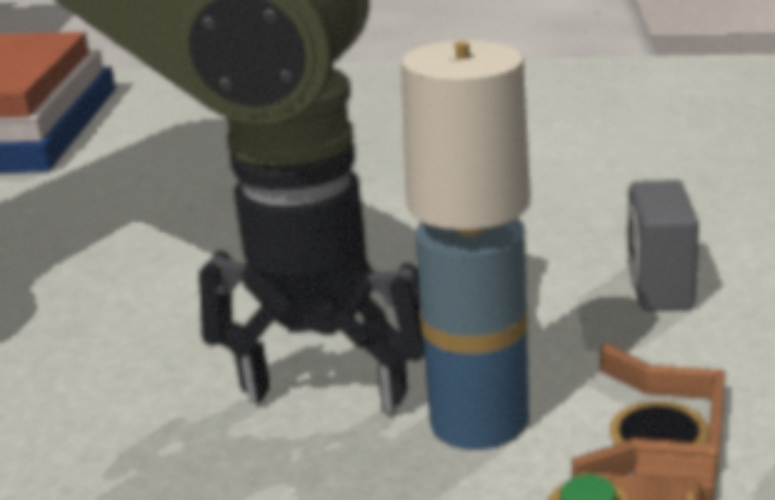

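The force reached 5.3 N at the knuckle with upward friction on the tool, and the picture shows the knuckle touching at crop (425,330), near the brass band. So the surface is grippy and the lamp would rock instead of sliding. I'll back off.

A better option is the side face of the fingertip, with the lamp ahead of one finger and outside the body. I'll check the wrist and gripper radii and the clearances first.

```bash
python3 -m creep '{"deltas": [[[1,-10,2.2,0,0],[1,-20,4.4,0,0],[1,-30,6.6,0,0],[1,-30,6.6,0,0],[1,-30,6.6,0,0]]]}'
python3 - <<'E'
from h import *
np.set_printoptions(precision=1,suppress=True)
t=np.array([.4205,.0085,.0095]);u=np.array([.976,-.216,0]);n=np.array([.216,.976,0])
for nm,a,b,y in (("body",240,366,235),("body2",238,362,215),("ring",238,357,190),("olive",230,353,145)):
    r_=[]
    for x in(a,b):
        o,r=ray("side",(60+x/2.5,120+y/2.5)); P=o+r*(((t-o)@n)/(r@n)); r_+=[1e3*((P-t)@u),1e3*P[2]]
    print(nm,np.array(r_))
T=robot.read_camera("top");S=robot.read_camera("side")
c=blob(S,(95,90,20),(120,255,255),(215,250,290,305));yb=c[:,1].max();p=c[c[:,1]==yb].mean(0);print("lampfront",p,plane("side",p,0)*1e3)
g=cv2.inRange(T,(105,105,90),(255,255,255))[285:335,345:402]
cs=max(cv2.findContours(cv2.inRange(T[283:334,346:400],(125,125,115),(255,255,255)),0,1)[0],key=cv2.contourArea);(cx,cy),rr=cv2.minEnclosingCircle(cs);print("shade",cx+346,cy+283,rr,plane("top",(cx+346,cy+283),.25)*1e3)
D=np.array([.640,-.0395,0])
for nm,p,z in(("clock R front",(300.5,244),.08),("clockRback",(298,219),.08),("tumbler rim",(513,289),.09),("tumbler foot",(495,292),0)):
    P=plane("top",p,z);print(nm,P*1e3,"dock",1e3*np.array([(P-D)@u,(P-D)@n]))
cv2.imwrite("pics/c3.png",cv2.resize(np.hstack([T[280:440,270:430],S[180:340,120:280]]),None,fx=2.5,fy=2.5,interpolation=2)[:,:,::-1])
E
```

```text
clock: 4.77
tcp_pos: [0.3912, 0.0146, 0.01]
ee_rot: [0.0, 0.78, 0.626, 0.0]
force: [0.5, 1.3, 0.6]
opening: 0.0851
grip_force: 0.0
body [-41.3 125.9  41.  131.5]
body2 [-40.5 139.9  39.8 145.1]
ring [-37.9 157.1  38.3 161.8]
olive [-38.5 186.8  38.7 191.1]
lampfront [249. 298.] [519.7 -45.5   0. ]
shade 377.31117820739746 300.4456195831299 27.834514617919922 [528.6 -25.4 250. ]
clock R front [638.2 104.5  80. ] dock [-32.8 140.2]
clockRback [685.7 109.5  80. ] dock [ 12.4 155.3]
tumbler rim [ 553.5 -277.1   90. ] dock [ -33.1 -250.6]
tumbler foot [ 552.2 -272.1    0. ] dock [ -35.5 -246. ]
```

View pics/c3.png

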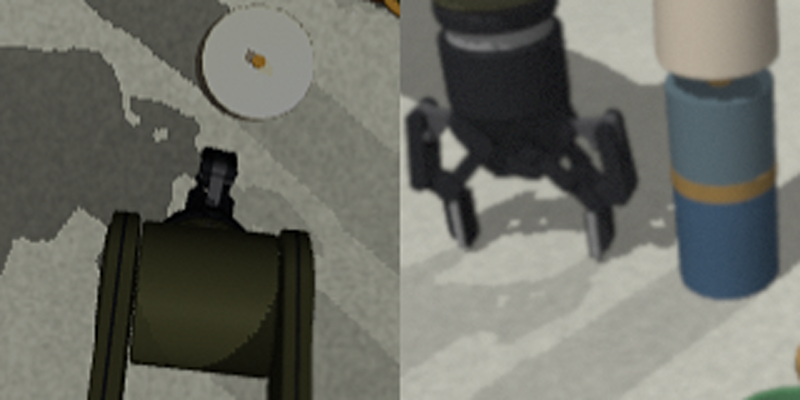

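The crops show the knuckle at crop left (217,170), wider than the tip, and the arm's wrist plates flanking it. A side-face push would therefore foul the shade, so that's ruled out. The base's front point has moved 4.3 mm (x 0.5154 to 0.5197) and stayed there after I backed off, which suggests the lamp slid. I'll compare the lamp's axis before and after.

```bash
cat >> h.py <<'E'
D=np.array([.640,-.0395,0]);U=np.array([.976,-.216,0]);N=np.array([.216,.976,0])
def lamp(S):
    """axis pixels (base, shade) in side view, base centre in dock frame (mm) and tilt (deg)"""
    hsv=cv2.cvtColor(S,cv2.COLOR_RGB2HSV)
    b=cv2.inRange(hsv,(95,90,20),(120,255,255)); s=cv2.inRange(hsv,(8,25,90),(30,130,255))
    def big(m):
        m=m.copy(); m[:,:200]=0; m[:,380:]=0; m[:115]=0
        n,l,st,ce=cv2.connectedComponentsWithStats(m); k=1+np.argmax(st[1:,4]); return l==k
    B=big(b);Sh=big(s)
    mid=lambda m,y:(np.where(m[y])[0].min()+np.where(m[y])[0].max())/2.
    yb=np.where(B)[0].max(); ym=yb-20; xb=mid(B,ym); ys=int(np.median(np.where(Sh)[0])); xs=mid(Sh,ys)
    dy=yb+.5; bx=np.where(B[yb-1])[0].mean()
    P=plane("side",(bx,dy),0)
    o,_=ray("side",(320,240)); h=(P-o)*[1,1,0]; h/=np.linalg.norm(h); C=P+h*.033
    a=ray("side",(xb,ym));t=ray("side",(xs,ys))
    # tilt: angle of the axis plane to vertical, in the plane across the view
    nrm=np.cross(a[1],t[1]);nrm/=np.linalg.norm(nrm)
    return np.round([xb,ym,xs,ys],1),np.round([1e3*(C-D)@U,1e3*(C-D)@N],1),round(np.degrees(np.arcsin(nrm[2])),2)
E
python3 - <<'E'
from h import *
for f in("pics/side0.png",): print(lamp(cv2.imread(f)[:,:,::-1].copy()))
print(lamp(robot.read_camera("side")))
E
```

```text
(array([247., 278., 241., 173.]), array([-128.5,   -1.8]), np.float64(-0.2))
(array([250.5, 278. , 244. , 173. ]), array([-122.6,   -1. ]), np.float64(0.23))
```

The lamp slid about 6 mm and stayed upright, with tilt change under 0.5°, which is within measuring noise. It is about 122 mm from home and 1 mm off the centreline, so I'll continue slowly.

```bash
python3 -m creep '{"deltas": [[[1,5,-1.1,0,0],[1,10,-2.2,0,0],[1,15,-3.3,0,0],[1,20,-4.4,0,0],[1,24,-5.3,0,0],[1,27,-6,-0.2,0],[1,30,-6.6,-0.4,0],[1,32,-7.1,-0.6,0],[1,34,-7.5,-0.8,0],[1,36,-8,-1,0]]]}'
python3 -m creep '{"deltas": [[[1,2,-0.4,0,0],[1,4,-0.9,0,0],[1,6,-1.3,-0.1,0],[1,8,-1.8,-0.2,0],[1,10,-2.2,-0.2,0],[1,12,-2.7,-0.3,0],[1,14,-3.1,-0.3,0],[1,16,-3.5,-0.4,0],[1,18,-4,-0.4,0],[1,20,-4.4,-0.5,0]]]}'
python3 - <<'E'
from h import *
print(lamp(robot.read_camera("side")))
E
```

```text
clock: 5.75
tcp_pos: [0.426, 0.0067, 0.0082]
ee_rot: [-0.002, 0.78, 0.626, -0.001]
force: [-6.0, 1.3, 2.5]
opening: 0.0853
grip_force: 0.9
clock: 6.58
tcp_pos: [0.446, 0.0024, 0.0079]
ee_rot: [-0.001, 0.78, 0.626, -0.001]
force: [-5.8, 2.0, 3.0]
opening: 0.0855
grip_force: 1.9
(array([267., 279., 263., 174.]), array([-95.2,  -0. ]), np.float64(0.09))
```

```bash
for i in 1 2; do python3 -m creep '{"deltas": [[[1,2.4,-0.5,0,0],[1,4.9,-1.1,0,0],[1,7.3,-1.6,0,0],[1,9.8,-2.2,0,0],[1,12.2,-2.7,0,0],[1,14.6,-3.2,0,0],[1,17,-3.8,0,0],[1,19.5,-4.3,0,0],[1,22,-4.9,0,0],[1,24.4,-5.4,0,0]]]}' | grep -E 'tcp|force'
python3 -c "
from h import *
print(lamp(robot.read_camera('side')))"; done
```

```text
tcp_pos: [0.4704, -0.003, 0.0077]
force: [-5.6, 1.4, 2.1]
grip_force: 2.1
(array([282., 280., 280., 175.]), array([-69.6,   0.7]), np.float64(0.1))
tcp_pos: [0.495, -0.0084, 0.0078]
force: [-5.3, 0.7, 2.9]
grip_force: 2.1
(array([297. , 280. , 297.5, 176. ]), array([-53.7,   2.7]), np.float64(-0.12))
```

```bash
python3 -m creep '{"deltas": [[[1,2.4,-0.5,0,0],[1,4.9,-1.1,0,0],[1,7.3,-1.6,0,0],[1,9.8,-2.2,0,0],[1,12.2,-2.7,0,0],[1,14.6,-3.2,0,0],[1,17,-3.8,0,0],[1,19.5,-4.3,0,0],[1,22,-4.9,0,0],[1,24.4,-5.4,0,0]]]}' | grep -E 'tcp|force'
python3 -m creep '{"deltas": [[[1,1,-0.2,0,0],[1,2,-0.4,0,0],[1,3,-0.7,0,0],[1,4,-0.9,0,0],[1,5,-1.1,0,0],[1,6,-1.3,0,0],[1,7,-1.5,0,0],[1,8,-1.8,0,0],[1,9,-2,0,0],[1,10,-2.2,0,0]]]}' | grep -E 'tcp|force'
python3 - <<'E'
from h import *
S=robot.read_camera("side");T=robot.read_camera("top");print(lamp(S))
cv2.imwrite("pics/c4.png",cv2.resize(np.hstack([T[180:340,310:470],S[180:340,210:370]]),None,fx=2.5,fy=2.5,interpolation=2)[:,:,::-1])
E
```

```text
tcp_pos: [0.5196, -0.0138, 0.0079]
force: [-5.3, 1.8, 2.2]
grip_force: 2.1
tcp_pos: [0.5296, -0.0161, 0.0079]
force: [-5.0, 1.2, 1.4]
grip_force: 2.1
(array([319., 276., 323., 177.]), array([-24.1,  17.1]), np.float64(-0.48))
```

View pics/c4.png

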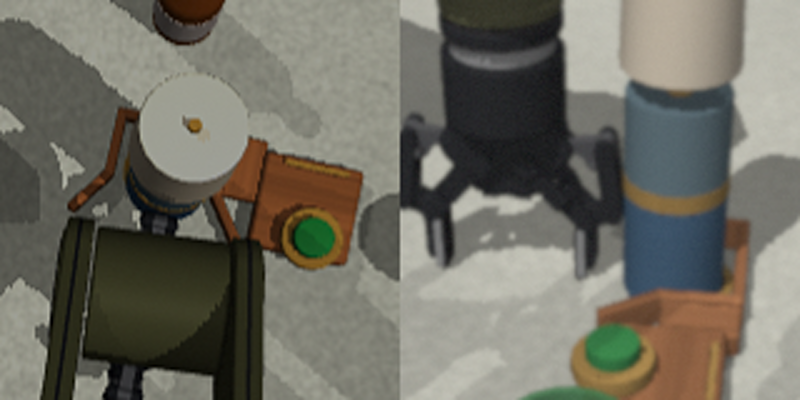

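The lamp is upright in the bay: shade centre at crop (194,125) in the top view, base at (675,250) in the side view. It has about 10 mm to go, so I'll use small steps and watch the force for wall contact.

```bash
python3 -m creep '{"deltas": [[[1,1,-0.2,0,0],[1,2,-0.4,0,0],[1,3,-0.7,0,0],[1,4,-0.9,0,0],[1,5,-1.1,0,0],[1,6,-1.3,0,0]]]}' | grep -E 'tcp|force: \['
for i in 1 2 ; do python3 -m creep '{"deltas": [[[1,0.5,-0.1,0,0],[1,1,-0.2,0,0]]]}' | grep -E 'tcp|force: \['; python3 -c "
from h import *
print(lamp(robot.read_camera('side')))"; done
```

```text
tcp_pos: [0.5359, -0.0174, 0.0081]
force: [-6.0, 1.1, 2.4]
tcp_pos: [0.5366, -0.0175, 0.0081]
force: [-9.5, 1.2, 5.3]
(array([323.5, 275. , 328. , 177. ]), array([ 2.2, 23. ]), np.float64(-0.48))
tcp_pos: [0.5366, -0.0175, 0.008]
force: [-14.4, 2.6, 9.8]
(array([323.5, 275. , 328. , 177. ]), array([ 2.2, 23. ]), np.float64(-0.48))
```

The force climbs to 14 N while the TCP and lamp stand still, so the lamp is against the back wall. I'll back off, rise and check.

```bash
python3 -m creep '{"deltas": [[[1,-1,0.2,0,0],[1,-3,0.7,0,0],[1,-8,1.8,0,0],[1,-16,3.5,0,0],[1,-28,6.2,0,0],[1,-45,9.9,0,0],[1,-65,14.3,0,0],[1,-85,18.7,0,0],[1,-85,18.7,0,0],[1,-85,18.7,0,0]]]}' | grep -E 'tcp|force: \['
python3 - <<'E'
from h import *
np.set_printoptions(precision=4,suppress=True)
S=robot.read_camera("side");T=robot.read_camera("top");print(lamp(S))
G=((55,120,60),(75,255,255))
bs=ell(blob(S,*G,(280,308,310,330)));bt=ell(blob(T,*G,(422,262,448,290)));print(bs,bt,tri(bs,bt))
s=cv2.inRange(cv2.cvtColor(T,cv2.COLOR_RGB2HSV),(0,0,140),(179,60,255))[200:265,350:425]
c=max(cv2.findContours(s,0,1)[0],key=cv2.contourArea);(cx,cy),r=cv2.minEnclosingCircle(c);P=plane("top",(cx+350,cy+200),.25);print(cx+350,cy+200,r,P,(P-D)@U,(P-D)@N)
cv2.imwrite("pics/c5.png",cv2.resize(np.hstack([T[180:340,310:470],S[180:340,210:370]]),None,fx=2.5,fy=2.5,interpolation=2)[:,:,::-1])
o=robot.observe();print(o["clock"],o["tcp_pos"])
E
```

```text
tcp_pos: [0.453, 0.0009, 0.0085]
force: [0.3, 0.9, -0.6]
(array([323., 275., 327., 177.]), array([ 3.5, 23.2]), np.float64(-0.26))
[294.7435 318.7912] [435.3918 274.5768] (array([ 0.5843, -0.1507,  0.0385]), np.float64(0.0014041007467822972))
387.0 220.0 42.0595817565918 [ 0.6502 -0.0419  0.25  ] 0.010487066727940562 -8.81597676506622e-05
12.0333 [0.4548 0.0006 0.0092]
```

View pics/c5.png

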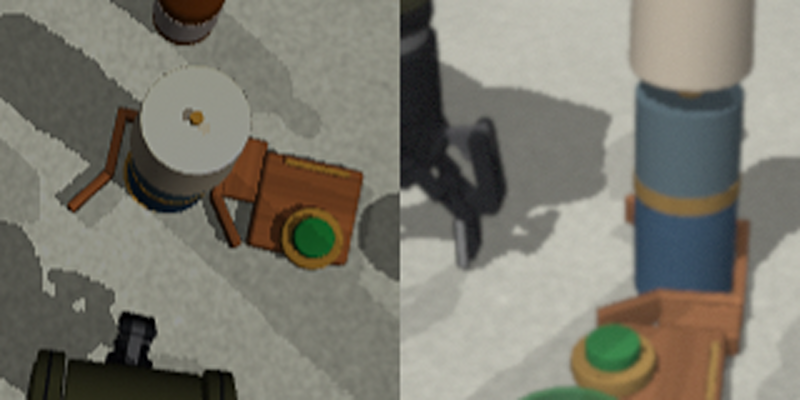

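The lamp stands upright at crop (195,119) in the top view. The shade centre projects to within about 1 mm of home in dock x, and the base meets the back wall at crop right (735,260). The button is at (0.584,-0.151), with its top at z about 0.038. Next I'll shut the gripper and go above it.

```bash
python3 -m creep '{"deltas": [[[1,0,0,30,0],[0.5,0,0,65,0],[0,0,0,95,0],[0,20,-25,100,0],[0,45,-52,100,0],[0,70,-81,100,0],[0,95,-110,100,0],[0,115,-135,100,0],[0,131,-152,100,0],[0,131,-152,100,0]]]}' 40 | grep -E 'tcp|force|open'
python3 -m creep '{"deltas": [[[0,0,0,-15,0],[0,0,0,-30,0],[0,0,0,-36,0],[0,0,0,-40,0],[0,0,0,-40,0],[0,0,0,-40,0]]]}' | grep -E 'tcp|force|open'
```

```text
tcp_pos: [0.5885, -0.1553, 0.1094]
force: [0.0, -0.1, -0.3]
opening: -0.0002
grip_force: 0.0
tcp_pos: [0.585, -0.1512, 0.0689]
force: [0.0, 0.5, 0.2]
opening: -0.0
grip_force: 0.0
```

```bash
python3 -m creep '{"deltas": [[[0,0,0,-3,0],[0,0,0,-6,0],[0,0,0,-8,0],[0,0,0,-10,0],[0,0,0,-11,0],[0,0,0,-12,0],[0,0,0,-13,0],[0,0,0,-14,0],[0,0,0,-14,0]]]}' | grep -E 'tcp|force: \['
for i in 1 2 3; do python3 -m creep '{"deltas": [[[0,0,0,-0.6,0],[0,0,0,-1.2,0],[0,0,0,-1.2,0]]]}' | grep -E 'tcp|force: \['; done
```

```text
tcp_pos: [0.5854, -0.1515, 0.0566]
force: [-3.4, 2.7, 12.1]
tcp_pos: [0.5855, -0.1515, 0.0565]
force: [-6.4, 3.0, 18.0]
tcp_pos: [0.5856, -0.1515, 0.0564]
force: [-9.2, 4.5, 22.8]
tcp_pos: [0.5857, -0.1515, 0.0563]
force: [-11.8, 4.6, 29.2]
```

Run:
```python
from h import *
S=robot.read_camera("side");S0=cv2.imread("pics/side0.png")[:,:,::-1]
cv2.imwrite("pics/c6.png",cv2.resize(np.hstack([S0[290:345,270:345],S[290:345,270:345]]),None,fx=5,fy=5,interpolation=2)[:,:,::-1])
for I in(S0,S):
    print(cv2.boundingRect(blob(I,(55,120,60),(75,255,255),(280,306,310,331))))
```

```text
(285, 311, 20, 17)
(285, 319, 20, 9)
```

View pics/c6.png

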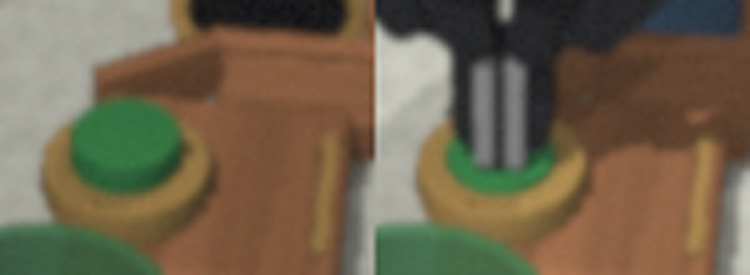

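On the right, the button at crop (500,165) is sunk almost flush in its collar under the fingertips. On the left, before the press, it stood proud. The hard stall at 29 N confirms it is fully down. I'll release it and check.

```bash
python3 -m creep '{"deltas": [[[0,0,0,4,0],[0,0,0,10,0],[0,0,0,20,0],[0,0,0,40,0],[0,0,0,70,0],[0,-30,0,100,0],[0,-60,0,120,0],[0,-90,0,130,0],[0,-110,0,130,0],[0,-110,0,130,0]]]}' | grep -E 'clock|tcp|force: \['
python3 - <<'E'
from h import *
S=robot.read_camera("side");T=robot.read_camera("top");print(lamp(S))
print(cv2.boundingRect(blob(S,(55,120,60),(75,255,255),(280,306,310,331))))
T0=cv2.imread("pics/top0.png")[:,:,::-1]
for b in((250,212,303,250),(370,158,403,200),(480,270,530,310)): print(np.abs(T[b[1]:b[3],b[0]:b[2]].astype(int)-T0[b[1]:b[3],b[0]:b[2]]).mean())
cv2.imwrite("pics/c7.png",np.hstack([T[160:340,240:540],S[110:290,210:410]])[:,:,::-1])
E
```

```text
clock: 15.75
tcp_pos: [0.4718, -0.1511, 0.181]
force: [0.6, 0.3, -0.6]
(array([323., 275., 327., 177.]), array([ 1.9, 23. ]), np.float64(-0.26))
(285, 311, 20, 17)
12.662197947699438
8.201779701779701
13.550833333333333
```

View pics/c7.png

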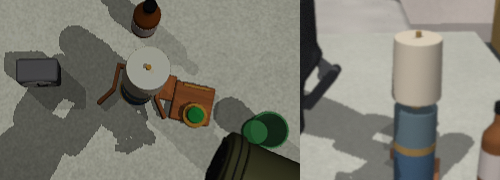

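The button is up again (same pixel box as at the start), the lamp stands in the dock, and the clock (38,70), lotion (147,18) and tumbler (265,130) are where they were. The robot is clear of everything, so I'm handing in.

```bash
python3 -c "
from station import robot
print(robot.hand_in())"
```

```text
the job is handed in; nothing more can be done
None
```

The job is handed in, with no verdict shown: the lamp slid upright into the dock until it stalled against the back wall, pushed at about 60–65 mm on its base (above the advised 30 mm, because the finger knuckles touch first), and the button was then pressed fully down and came up again, with the lotion bottle, alarm clock and tumbler left in place.

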